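Drift a two-part mould case into line

ROBOT

A 6-joint arm with a two-finger parallel gripper is mounted at the origin on the work surface. World frame = base frame: x ahead of the robot, y to its left, z up, the work surface at z = 0. Lengths are in m, angles in rad, forces in N, time in s.
With the tool pointing down it reaches from about 0.4 to 0.825 m from the base axis. Payload 7 kg.
Tool frame: the origin (TCP) lies between the finger pads; the fingertips stand 8 mm ahead of it and the grasp point (between the pads) lies 11 mm behind it (arm.finger_overhang is the distance from the TCP to the fingertips, in m); z points along the fingers, y is the line along which they close (so a half turn about z gives the same grasp; the last joint's range is limited). The gripper opens to 88 mm and grips with 3 to 60 N. Pads are 19 mm wide; open, the fingers measure 130 mm over their backs; the gripper's body (78 mm by 193 mm) begins 47 mm behind the grasp point.
Start: joints at [-0.829, 0.359, 0.012, 0, -1.224, -0.288], TCP at [0.296, -0.607, 0.235] pointing down, gripper open.
Joint ranges: [-3.07, 3.07], [-1.43, 2.12], [-1.02, 1.25], [-3.03, 1.67], [-3.05, -0], [-3.03, 3.03]. Speed limits (rad/s): [2.39, 2.39, 3.01, 3.14, 3.14, 3.14].

INTERFACE

Orientations are given as [roll, pitch, yaw] about the fixed x, y, z axes, in that order (R = Rz(yaw) Ry(pitch) Rx(roll)).
In Python, from station import arm gives the robot as it stands.
- The arm moves only by the tool move_arm, never from a script. Its argument "rows" is text: rows parted by semicolons, each of 7 numbers parted by spaces: the turn, a rotation vector about the tool's x, y, z in degrees, then the shift along the tool's x, y, z in m, then the finger opening in m, from 0 to 0.0876. A call has 1 to 8 rows; each row shifts and turns the commanded pose from where the row before left it, along the tool's axes as they then stand; what a row does not reach is not made up. A row lasts 1/8 s, in which the tool goes at most 62.5 mm and 10.7 degrees, less where a joint would pass 70% of its speed; a pose out of reach is approached as far as the arm can. A call is refused whole if a number of a shift passes 0.0625 or a number of a turn 10.7, either way. A call with a gripper value outside its range is refused whole. The fingers move at their own pace and stop on an object; "squeeze" is the grip in N (left out, the last holds). Time passes only in rows, so rows that do not move let the fingers close. It gives the time, the measured TCP pose, the force, the opening and the grip force at its end, in the units of the state.
- arm.get_state(): the state, without advancing time (a new reading comes with each control period).
- arm.grab_frame(name): name is "scene" or "side" or "wrist"; returns (picture, depth): 384x512x3 uint8, blue, green, red; 384x512 float32, m along the optical axis (not along the pixel's ray), 0 where there is no reading.
- arm.camera_model(name): a dict with "mtx" (3x3 intrinsics, pixels), "camera_from_world" (4x4, takes a point from world to camera coordinates); the wrist camera has in their place "mount" (4x4, takes a point from camera to tool coordinates, whose origin is the TCP and whose axes are the flange's). Camera axes: x right, y down, z forward; pixel columns grow to the right and rows downward; lengths in m; the calibration is good to about 2 mm. The wrist camera is an equidistant fisheye: a pixel r from the principal point sees the ray r / f radians off the axis. A picture is of the moment at which its call begins: read the wrist's pose just before it. camera_model takes no time and is no camera call.
- arm.job_done(): hands the job in; it is judged then, once.
The state is a dict: "t": time; "q": joint angles; "qd": joint speeds; "joint_efforts": joint torques, N m; "eef_pos": TCP position; "ee_rot": TCP orientation; "force": force on the tool from outside, world axes, zero at the start; "moment": the same for the moment, N m; "width": finger opening in m; "gripper_force": force on a finger pad.
Only numpy, scipy, OpenCV 4.12 (cv2) and the standard library are available. Lean on these libraries where they do the work, as an engineer would, in place of code of your own. Each camera call takes 0.05 s, during which the arm holds its last target. There are 200 camera calls.

TASK

The upper half of the mould case has crept out of line with the lower half at its free end. Take the tapered steel drift from the tool block, feel its point down through the lug holes of both halves, and push it home until its collar sits flat on the upper lug, so that it draws the two holes into line; leave it standing there. Let the drift do the pulling: ease it in without forcing it, do not shove the case with the gripper, and leave the other things where they are.

Things in the scene. Friction and masses are not known exactly. Their poses are not given: they have to be found in the camera images.
- drift_grip (a point): Drift: dark steel, 132 mm long, stands point down in the tool block. From the top: round handle, 20 mm diameter, 49 mm high; collar, 30 mm diameter, 5 mm thick, resting on the block; shank, 20.4 mm diameter, 18 mm long; straight taper, 60 mm long, to the blunt point. This spot: on the axis, half-way up the handle, 29 mm above the collar's underside. z runs up the drift. About 0.26 kg.
- drift_tip (a point): The drift's blunt point, 5 mm in diameter, on its axis, 107 mm below drift_grip and 78 mm below the underside of the collar.
- block: Fixed wooden tool block, 74 (x) by 160 (y) by 85 mm high, with two bores on its centre line at y = +40 and -40 mm, 25 mm wide: one holds the drift, the other the rasp. Origin: centre of its underside.
- hole_top (a point): Centre of the 22 mm round hole in the aluminium lug at the free end of the case's upper half, at the lug's top face, 103 mm above the bench. x points outward along the upper half, away from the bolt 300 mm off; y across it; z up. The lug is 60 mm wide and 8 mm thick. It lies flat on the lower half's lug, which is alike: fixed, 8 mm thick, with an 22 mm through hole, and open below to the bench.
- crown (a point): Top of the upper half's hump, 50 mm above the lug face and 150 mm from hole_top. The case: two pale tubs, one on the other, 236 x 170 mm at the rims. Upper half: slides and swings on its far bolt (finger-tight, in a slot) against about 8 N of friction at hole_top, no spring. Hump: begins 52 mm from the hole's centre on the -x side; same axes as hole_top.
- upper: Upper half of the case; origin 150 mm from hole_top along -x, 8 mm below it; same axes. Where the lower hole lies is not reported: 3 to 6 mm from hole_top towards the bolt (-x) and 7 to 13 mm to one side or the other (y). It shows inside the upper hole, between the edges, and can be felt: off the lower hole the drift's point is stopped 8 mm below hole_top.
- rasp: Bystander in the other bore: rasp with a bulbous pale wooden handle, 32 mm across. Origin: on its axis, 20 mm above the bench.
- bell: Bystander: small unfired clay bell, 70 mm across, 75 mm high, on a thin tile. Origin: centre of its underside.
- tin: Bystander: open tin can, 74 mm across, 110 mm high. Origin: centre of its underside.
- statuette: Bystander: pale draped figure on a 75 mm square wooden base, 186 mm high. Origin: centre of its underside.
Mind the look-alikes: they are no part of the job. Of the things like the part that bears drift_grip, leave any that is blue or pink; of the rest the larger one is meant.

How it is judged:
On the way:
1. the point of the drift is through the upper hole and into the lower one (z of drift_tip in the frame of hole_top below -0.013 m and horizontal distance between drift_tip and hole_top below 0.013 m), for 0.1 s.
At the end, for the whole second after the job is handed in: The drift stands released and upright (within 3 degrees) in the two holes, centred on the upper one within 3 mm, its collar down on the upper lug (within 2.5 mm), which it can only reach with both holes in line to within about 1.6 mm; the upper half is at rest (z of drift_grip in the frame of hole_top between 0.0265 and 0.0315 m and horizontal distance between drift_grip and hole_top below 0.003 m and angle between drift_tip's own z axis and vertical below 0.05 rad and linear speed of upper below 0.01 m/s); the robot touches nothing.
It fails at once if the gripper or arm shoves the upper half of the case (over 6 N) (contact force between any of the fingers, the arm and upper above 6 N).
It fails at once if the drift is forced: it bears on the upper half with over 60 N (contact force between drift and upper above 60 N).
It fails at once if a bystander (bell, tin, statuette, rasp) is moved by more than 15 mm (distance of any of bell, tin, statuette, rasp from where it was at the start of the episode above 0.015 m).
It also fails if it takes over 45 s, if anything falls off the work surface, if the arm or the gripper's body presses on something with over 40 N, if the wrist force passes 120 N, or if a joint passes its speed limit or range.

## Working session

There is one attempt and no reset: what is moved stays moved. The work goes in short steps, Python scripts to look and compute and a tool call to move; the robot and the scene stay as the last step left them, time stands still between calls to the robot, and variables do not carry over. Pictures are saved under pics/ and viewed, at most 10 in all, crops included, and the job is handed in when it is done.

Besides the shell and the picture viewer there is one more tool, called by a JSON object that holds its "name" and its "arguments". move_arm: Moves the arm, as the interface text tells. Its arguments: {"type":"object","properties":{"rows":{"type":"string"},"squeeze":{"type":"number"}},"required":["rows"]}

```bash
ls; mkdir -p pics; cat > h.py <<'E'
import numpy as np, cv2
from station import arm
from scipy.spatial.transform import Rotation as R
def unproj(name,uv,d):
    m=arm.camera_model(name);K=np.array(m["mtx"]);T=np.linalg.inv(np.array(m["camera_from_world"]))
    uv=np.atleast_2d(uv).astype(float);d=np.atleast_1d(d)
    p=np.c_[(uv[:,0]-K[0,2])/K[0,0]*d,(uv[:,1]-K[1,2])/K[1,1]*d,d,np.ones(len(d))]
    return (p@T.T)[:,:3]
def ray(name,uv,st=None):
    uv=np.atleast_2d(uv).astype(float);m=arm.camera_model(name);K=np.array(m["mtx"])
    if name!="wrist":
        T=np.linalg.inv(np.array(m["camera_from_world"]))
        r=np.c_[(uv[:,0]-K[0,2])/K[0,0],(uv[:,1]-K[1,2])/K[1,1],np.ones(len(uv))]
    else:
        W=np.eye(4);W[:3,:3]=R.from_euler('xyz',st["ee_rot"]).as_matrix();W[:3,3]=st["eef_pos"]
        T=W@np.array(m["mount"])
        x=(uv[:,0]-K[0,2])/K[0,0];y=(uv[:,1]-K[1,2])/K[1,1];th=np.hypot(x,y)+1e-9
        r=np.c_[np.sin(th)*x/th,np.sin(th)*y/th,np.cos(th)]
    return T[:3,3],r@T[:3,:3].T
def onz(name,uv,z,st=None):
    o,r=ray(name,uv,st);return o+r*((z-o[2])/r[:,2])[:,None]
E
python3 - <<'E'
from h import *
s=arm.get_state();print(s)
for n in("scene","side","wrist"):
    p,d=arm.grab_frame(n);cv2.imwrite(f"pics/{n}0.png",p);np.save(f"{n}0.npy",d);m=arm.camera_model(n)
    print(n,np.round(m["mtx"],1).tolist(),np.round(m.get("mount",m.get("camera_from_world")),3).tolist(),d.min(),d.max())
a=np.vstack([cv2.imread("pics/scene0.png"),cv2.imread("pics/side0.png")])
E
```

```text
pics
{'t': 0.0, 'q': array([-8.28888025e-01,  3.59363529e-01,  1.10683061e-02, -3.73203255e-04,
       -1.22409836e+00, -2.88085232e-01]), 'qd': array([ 0.00015564, -0.0019535 ,  0.0001549 ,  0.00131885, -0.00055681,
       -0.00070107]), 'joint_efforts': array([-5.40043675e-04, -5.82720387e+01,  2.93068027e+01,  6.99712694e+00,
        7.16385766e-03, -1.48129961e-04]), 'eef_pos': array([ 0.29568916, -0.60625849,  0.23363774]), 'ee_rot': array([ 3.13996153e+00, -1.17476445e-04, -2.68789658e+00]), 'force': array([ 0.28202395, -0.05713289, -0.31392086]), 'moment': array([ 0.01008779, -0.01808023,  0.0147648 ]), 'gripper_force': 0.0, 'width': 0.08783786423632427}
scene [[412.7, 0.0, 257.2], [0.0, 412.7, 186.6], [0.0, 0.0, 1.0]] [[0.212, 0.977, 0.004, -0.06], [0.86, -0.185, -0.476, -0.44], [-0.464, 0.104, -0.88, 1.454], [0.0, 0.0, 0.0, 1.0]] 0.0 2.759288
side [[477.0, 0.0, 253.4], [0.0, 477.0, 189.2], [0.0, 0.0, 1.0]] [[0.954, -0.301, 0.012, -0.535], [-0.196, -0.65, -0.734, 0.178], [0.229, 0.698, -0.679, 1.261], [0.0, 0.0, 0.0, 1.0]] 0.0 3.9447901
wrist [[297.3, 0.0, 255.5], [0.0, 297.3, 191.3], [0.0, 0.0, 1.0]] [[0.0, -0.951, -0.31, 0.085], [1.0, 0.0, -0.0, -0.001], [0.0, -0.31, 0.951, -0.149], [0.0, 0.0, 0.0, 1.0]] 0.0 1.3862811
```

View pics/scene0.png

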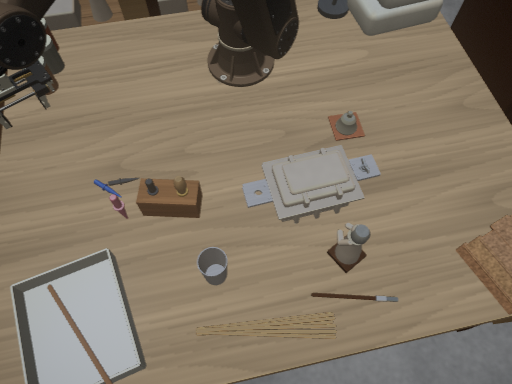

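View pics/side0.png

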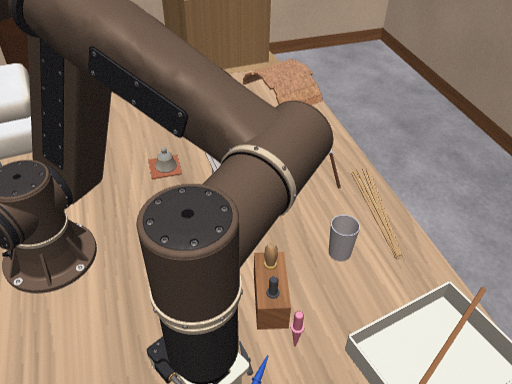

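The candidates for the drift in the scene view are: dark in the block (151,186), thin dark one lying on the bench (122,181), blue (107,187), and pink (117,204). The one standing in the block fits: it isn't blue or pink, and it's the larger. The rasp is at (181,185), the free-end lug hole is near (258,191), and the bolt near (365,168). I'll confirm with one crop and measure.

```bash
python3 - <<'E'
from h import *
p=cv2.imread("pics/scene0.png");d=np.load("scene0.npy")
a=cv2.resize(p[165:225,85:215],None,fx=6,fy=6,interpolation=2)[:300]
b=cv2.resize(p[140:225,235:385],None,fx=5,fy=5,interpolation=2)[:, :780]
c=np.zeros((600,780,3),np.uint8);c[:250]=cv2.resize(p[168:218,90:246],None,fx=5,fy=5,interpolation=2);c[250:600]=cv2.resize(p[145:215,230:386],None,fx=5,fy=5,interpolation=2)
cv2.imwrite("pics/crop.png",c)
for u,v in[(151,182),(151,186),(181,182),(258,191),(250,192),(268,191),(365,168),(175,200),(310,178)]:
    print(u,v,unproj("scene",(u,v),d[v,u]).round(3),onz("scene",(u,v),.103).round(3))
P=unproj("scene",np.argwhere(np.ones_like(d))[:,::-1],d.ravel()).reshape(384,512,3)
# handle top: points z>.1 in drift region
for (u0,u1,v0,v1) in[(140,163,172,196),(168,195,172,196)]:
    q=P[v0:v1,u0:u1].reshape(-1,3);
    for lo,hi in[(.095,.2),(.12,.2),(.08,.09)]:
        k=q[(q[:,2]>lo)&(q[:,2]<hi)];print(len(k),k.mean(0).round(3),k.min(0).round(3),k.max(0).round(3))
E
```

```text
151 182 [[ 0.503 -0.329  0.137]] [[ 0.483 -0.334  0.103]]
151 186 [[ 0.509 -0.332  0.126]] [[ 0.495 -0.336  0.103]]
181 182 [[ 0.528 -0.252  0.152]] [[ 0.499 -0.256  0.103]]
258 191 [[ 0.515 -0.048 -0.002]] [[ 0.569 -0.06   0.103]]
250 192 [[ 0.567 -0.081  0.101]] [[ 0.568 -0.082  0.103]]
268 191 [[ 0.575 -0.034  0.103]] [[ 0.575 -0.034  0.103]]
365 168 [[0.568 0.235 0.117]] [[0.561 0.241 0.103]]
175 200 [[ 0.54  -0.28   0.085]] [[ 0.55  -0.278  0.103]]
310 178 [[0.587 0.072 0.154]] [[0.56  0.085 0.103]]
98 [ 0.504 -0.333  0.124] [ 0.493 -0.344  0.097] [ 0.51  -0.325  0.142]
62 [ 0.503 -0.334  0.134] [ 0.493 -0.344  0.121] [ 0.51  -0.325  0.142]
272 [ 0.488 -0.339  0.085] [ 0.454 -0.37   0.08 ] [ 0.518 -0.307  0.09 ]
182 [ 0.527 -0.256  0.138] [ 0.511 -0.273  0.095] [ 0.536 -0.242  0.163]
150 [ 0.527 -0.256  0.145] [ 0.511 -0.273  0.12 ] [ 0.536 -0.242  0.163]
256 [ 0.506 -0.26   0.085] [ 0.471 -0.297  0.08 ] [ 0.537 -0.222  0.09 ]
```

View pics/crop.png

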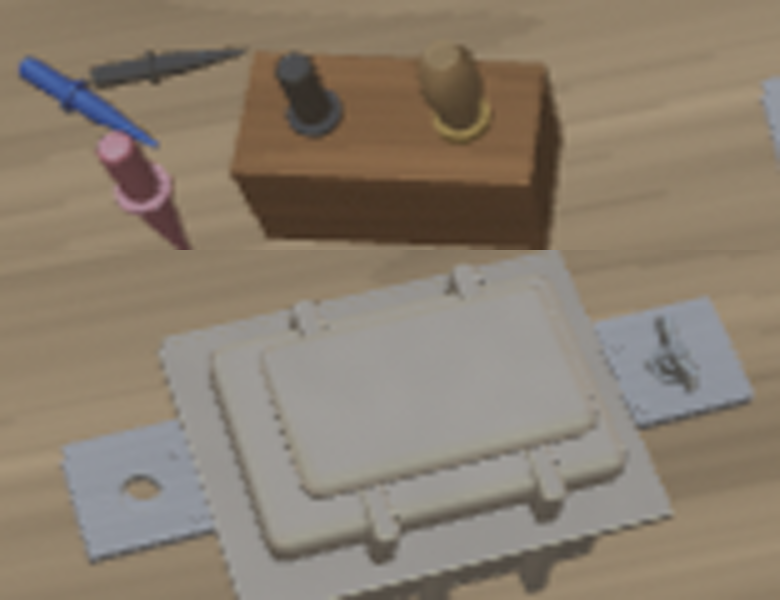

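The crop confirms that the dark drift with handle and collar stands in the left bore. The rasp is in the right one, and the smaller dark, blue and pink tools lie outside. The hole in the lug is at about (258,192). Moving above the drift.

{"name": "move_arm", "arguments": {"rows": "0 0 0 -0.043 0.022 0 0.0876;0 0 0 -0.043 0.022 0 0.0876;0 0 0 -0.043 0.022 0 0.0876;0 0 0 -0.043 0.022 0 0.0876;0 0 0 -0.043 0.022 0 0.0876;0 0 0 -0.043 0.022 0 0.0876;0 0 0 -0.043 0.022 0 0.0876"}}

```text
t: 1.02
eef_pos: [0.4996, -0.3348, 0.2345]
ee_rot: [3.141, -0.0, -2.688]
force: [0.5, -0.7, 0.4]
width: 0.0879
gripper_force: 0.0
```

{"name": "move_arm", "arguments": {"rows": "0 0 -9.6 0 0 0 0.0876;0 0 -9.6 0 0 0 0.0876;0 0 -9.6 0 0 0 0.0876;0 0 -9.6 0 0 0 0.0876;0 0 -9.6 0 0 0 0.0876;0 0 0 0 0 0 0.0876"}}

```text
t: 1.78
eef_pos: [0.4988, -0.3362, 0.2343]
ee_rot: [3.141, 0.0, -1.851]
force: [-0.8, -0.1, 0.3]
width: 0.0876
gripper_force: 0.0
```

```bash
python3 - <<'E'
from h import *
s=arm.get_state();p,d=arm.grab_frame("wrist");cv2.imwrite("pics/w1.png",p);np.save("w1.npy",d)
q,d2=arm.grab_frame("side");cv2.imwrite("pics/s1.png",q)
import pickle;pickle.dump(s,open("s1.pkl","wb"))
print(s["eef_pos"],s["ee_rot"],s["t"],s["q"])
E
```

```text
[ 0.49877481 -0.336216    0.2343009 ] [ 3.14109504e+00  8.92274952e-05 -1.85117982e+00] 1.775 [-2.68652272e-01  2.39349855e-01 -1.56801660e-01 -1.03017484e-04
 -1.17514134e+00 -1.16914706e-02]
```

View pics/w1.png

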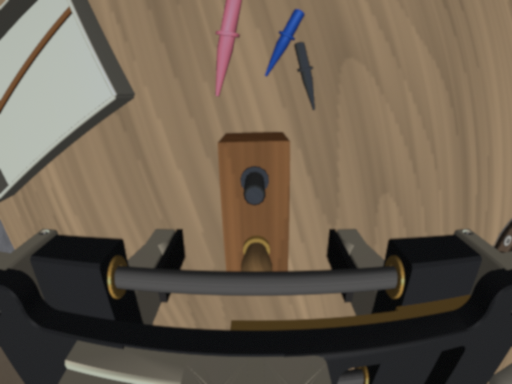

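The wrist view shows the block upright in the picture, so the yaw is right. The collar is at (255,181), the handle's top end near (256,191), and the rasp's ring at (257,247).

```bash
python3 - <<'E'
from h import *
import pickle;s=pickle.load(open("s1.pkl","rb"))
p=cv2.imread("pics/w1.png");d=np.load("w1.npy")
g=cv2.cvtColor(p,6);hsv=cv2.cvtColor(p,40)
m=((hsv[...,1]<90)).astype(np.uint8);m[:140]=0;m[225:]=0;m[:,:225]=0;m[:,285:]=0
n,l,st,c=cv2.connectedComponentsWithStats(m);print(st[1:],c[1:])
print(d[175:210:4,256].round(3))
k=1+np.argmax(st[1:,4]);x,y,w,h=st[k,:4]
# collar top at z=.09: topmost pixel, widest row ; handle top z=.139 bottommost pixel
for r in range(y,y+h,2):
    xx=np.where(l[r]==k)[0];print(r,xx.min(),xx.max(),int(g[r,256]),end=' | ')
print()
print("collar top edge",onz("wrist",(255.5,y),.088,s),"handle top far edge",onz("wrist",(256,y+h),.139,s))
print(onz("wrist",[(255,181)],.09,s),onz("wrist",[(256,191)],.139,s),onz("wrist",[(257,247)],.09,s))
E
```

```text
[[240 166  29  39 827]] [[254.19226119 184.20556227]]
[0.289 0.276 0.265 0.259 0.259 0.26  0.26  0.263 0.32 ]
166 253 255 64 | 168 247 261 57 | 170 245 264 57 | 172 243 265 40 | 174 242 267 30 | 176 241 267 30 | 178 240 268 32 | 180 240 268 31 | 182 241 268 30 | 184 241 267 34 | 186 242 267 47 | 188 243 265 59 | 190 245 264 61 | 192 244 264 60 | 194 244 264 62 | 196 244 264 62 | 198 245 263 62 | 200 246 262 62 | 202 248 260 60 | 204 252 256 59 | 
collar top edge [[ 0.49485732 -0.35223578  0.088     ]] handle top far edge [[ 0.50087322 -0.32980311  0.139     ]]
[[ 0.49959993 -0.33761289  0.09      ]] [[ 0.49730036 -0.34224721  0.139     ]] [[ 0.5187193  -0.26321913  0.09      ]]
```

{"name": "move_arm", "arguments": {"rows": "0 0 0 0.002 0 0.04 0.0876;0 0 0 0 0 0.04 0.0876;0 0 0 0 0 0.035 0.06;0 0 0 0 0 0.015 0.05;0 0 0 0 0 0 0.01;0 0 0 0 0 0 0.01;0 0 0 0 0 0 0.01;0 0 0 0 0 0 0.01", "squeeze": 45}}

```text
t: 2.88
eef_pos: [0.4988, -0.3383, 0.1055]
ee_rot: [-3.14, -0.0, -1.85]
force: [-0.1, 0.1, -0.4]
width: 0.0332
gripper_force: 0.0
```

{"name": "move_arm", "arguments": {"rows": "0 0 0 0 0 0.001 0.01;0 0 0 0 0 0 0.01;0 0 0 0 0 0 0.01;0 0 0 0 0 0 0.01;0 0 0 0 0 0 0.01"}}

```text
t: 3.5
eef_pos: [0.4987, -0.3384, 0.1038]
ee_rot: [-3.141, -0.0, -1.85]
force: [1.5, 0.2, 2.2]
width: 0.0193
gripper_force: 45.0
```

{"name": "move_arm", "arguments": {"rows": "0 0 0 0 0 -0.045 0.01;0 0 0 0 0 -0.047 0.01;0 0 0 0 0 -0.047 0.01;0 0 0 0 0 -0.047 0.01;0 0 0 -0.047 0.0086 0 0.01;0 0 0 -0.047 0.0086 0 0.01;0 0 0 -0.047 0.0086 0 0.01;0 0 0 -0.047 0.0086 0 0.01"}}

```text
t: 4.5
eef_pos: [0.516, -0.1464, 0.2885]
ee_rot: [3.139, -0.0, -1.851]
force: [0.7, 0.5, -3.4]
width: 0.0194
gripper_force: 45.0
```

{"name": "move_arm", "arguments": {"rows": "0 0 0 -0.047 0.0086 0 0.01;0 0 0 0 0 0.036 0.01;0 0 0 0 0 0.036 0.01;0 0 0 0 0 0 0.01"}}

```text
t: 5.0
eef_pos: [0.519, -0.1004, 0.2143]
ee_rot: [3.134, -0.002, -1.85]
force: [0.2, -0.8, -1.5]
width: 0.0193
gripper_force: 45.0
```

```bash
python3 - <<'E'
from h import *
import pickle
s=arm.get_state();p,d=arm.grab_frame("wrist");cv2.imwrite("pics/w2.png",p);np.save("w2.npy",d)
pickle.dump(s,open("s2.pkl","wb"))
q,d2=arm.grab_frame("scene");cv2.imwrite("pics/c2.png",q);np.save("c2.npy",d2)
print(s["eef_pos"],s["ee_rot"],s["t"],s["force"])
# predicted hole pixel
m=arm.camera_model("wrist");W=np.eye(4);W[:3,:3]=R.from_euler('xyz',s["ee_rot"]).as_matrix();W[:3,3]=s["eef_pos"]
c=(np.linalg.inv(W@np.array(m["mount"]))@[.573,-.06,.103,1])[:3];r=np.hypot(c[0],c[1]);th=np.arctan2(r,c[2]);K=np.array(m["mtx"])
u=K[0,2]+K[0,0]*th*c[0]/r;v=K[1,2]+K[0,0]*th*c[1]/r;print(u,v)
u,v=int(u),int(v);x0=max(0,u-60);y0=max(0,v-50)
cv2.imwrite("pics/w2c.png",np.vstack([cv2.resize(p[y0:y0+75,x0:x0+130],None,fx=6,fy=6,interpolation=2)[:450],]));print(x0,y0)
E
```

```text
[ 0.51895195 -0.10035929  0.21432344] [ 3.13412043e+00 -2.30177033e-03 -1.85034086e+00] 5.0 [ 0.21426875 -0.76088197 -1.48401597]
214.35547861994135 243.7009637749011
154 193
```

View pics/w2c.png

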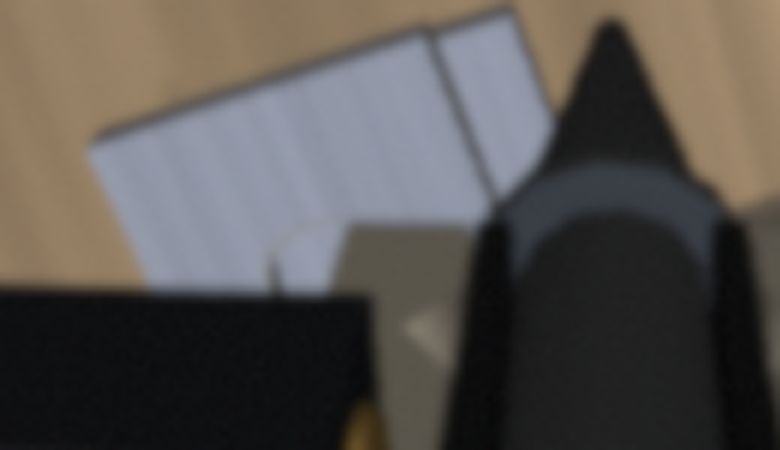

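The crop shows the upper lug's edge, with the lower lug sticking out to the right (world -x). The hole's upper rim is at crop (300,230), and the rest is hidden behind a finger. I'll shift 40 mm towards the case and look again.

{"name": "move_arm", "arguments": {"rows": "0 0 0 -0.019 0.0055 0 0.01;0 0 0 -0.019 0.0055 0 0.01;0 0 0 0 0 0 0.01;0 0 0 0 0 0 0.01"}}

```text
t: 5.6
eef_pos: [0.5222, -0.0612, 0.2187]
ee_rot: [-3.14, 0.001, -1.85]
force: [1.0, -0.7, -3.3]
width: 0.019
gripper_force: 45.0
```

```bash
python3 - <<'E'
from h import *
import pickle
s=arm.get_state();p,d=arm.grab_frame("wrist");cv2.imwrite("pics/w3.png",p);np.save("w3.npy",d)
pickle.dump(s,open("s3.pkl","wb"))
print(s["eef_pos"],s["ee_rot"],s["t"],s["force"])
x0,y0=150,130
cv2.imwrite("pics/w3c.png",cv2.resize(p[y0:y0+100,x0:x0+130],None,fx=6,fy=6,interpolation=2))
E
```

```text
[ 0.52215291 -0.06120845  0.21866653] [-3.14016589e+00  5.17666592e-04 -1.84990332e+00] 5.6 [ 0.96109076 -0.70682773 -3.32264731]
```

View pics/w3c.png

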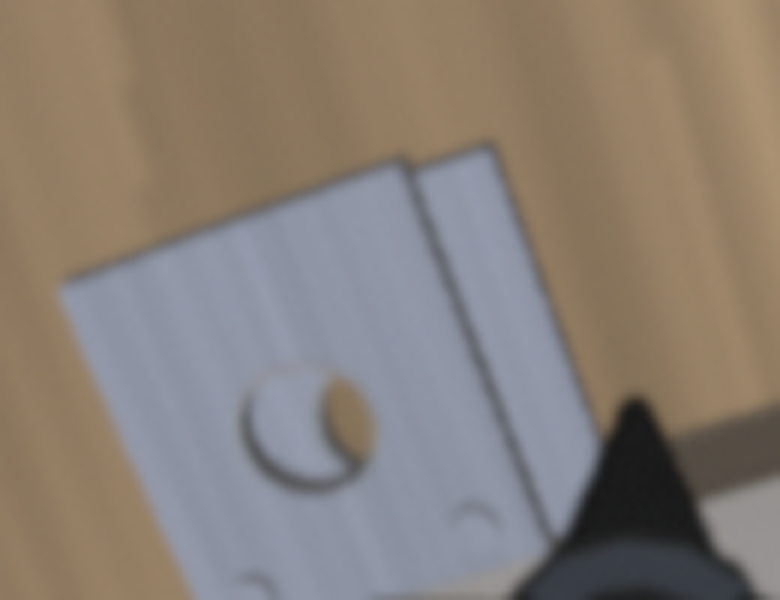

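The hole is now clear. The upper rim spans crop x 240–377 and y 365–492, and the lower hole's left edge is at (322,413). The lug corners are at (62,287) and (405,157) on the upper half and (492,143) on the lower. The drift tip is at (636,400).

```bash
python3 - <<'E'
from h import *
import pickle
s=pickle.load(open("s3.pkl","rb"))
P=lambda x,y,z: onz("wrist",(150+x/6-.4,130+y/6-.4),z,s)[0][:2]
H=np.mean([P(240,430,.103),P(377,428,.103),P(308,365,.103),P(312,492,.103)],0);print("H",H, [np.linalg.norm(P(240,430,.103)-P(377,428,.103)),np.linalg.norm(P(308,365,.103)-P(312,492,.103))])
c1,c2,cl=P(62,287,.103),P(405,157,.103),P(492,143,.095)
yv=c1-c2;print("width",np.linalg.norm(yv));yv/=np.linalg.norm(yv);xv=np.array([yv[1],-yv[0]]);print("x",xv,"y",yv)
ll=P(600,440,.095);xl=cl-ll;xl/=np.linalg.norm(xl);xu=c2-P(550,545,.103);xu/=np.linalg.norm(xu);print("lower x",xl,"upper x",xu)
B=np.c_[xu,[-xu[1],xu[0]]];loc=B.T@(c2-H);print("corner local",loc)
yl=np.array([-xl[1],xl[0]]);L=cl-np.c_[xl,yl]@loc;print("L corner",L,"off in H frame",B.T@(L-H))
e=P(322,413,.095);print("edge pt",e,"-> L", e-11*yl/1000, "off",B.T@(e-.011*yl-H))
t=P(636,400,.1219);print("tip",t,"tcp",s["eef_pos"][:2])
for v in[(0,0)]:
  rt=R.from_euler('xyz',s["ee_rot"]).as_matrix();print(rt.round(3))
E
```

```text
H [ 0.5761496  -0.06554546] [np.float64(0.022459285301767343), np.float64(0.021628053331390073)]
width 0.05999099751239095
x [ 0.06353792 -0.99797943] y [0.99797943 0.06353792]
lower x [ 0.04578715 -0.99895122] upper x [ 0.04114845 -0.99915304]
corner local [ 0.03637056 -0.03016508]
L corner [ 0.56364565 -0.06244113] off in H frame [-0.00361622 -0.01236563]
edge pt [ 0.57542424 -0.06526154] -> L [ 0.56443578 -0.06576519] off [-0.00026246 -0.01171295]
tip [ 0.52266777 -0.06222972] tcp [ 0.52215291 -0.06120845]
[[-0.275 -0.961  0.002]
 [-0.961  0.275  0.   ]
 [-0.001 -0.001 -1.   ]]
```

{"name": "move_arm", "arguments": {"rows": "0 0 0 -0.0038 -0.0153 0 0.01;0 0 0 -0.0038 -0.0153 0 0.01;0 0 0 -0.0037 -0.0154 0 0.01;0 0 0 0 0 0.012 0.01;0 0 0 0 0 0 0.01;0 0 0 0 0 0 0.01"}}

```text
t: 6.4
eef_pos: [0.5687, -0.0628, 0.2054]
ee_rot: [3.141, -0.0, -1.85]
force: [1.5, 0.2, -2.2]
width: 0.0191
gripper_force: 45.0
```

```bash
python3 - <<'E'
from h import *
import pickle
s=arm.get_state();p,d=arm.grab_frame("wrist");cv2.imwrite("pics/w4.png",p)
pickle.dump(s,open("s4.pkl","wb"))
print(s["eef_pos"],s["ee_rot"],s["t"],s["force"])
x0,y0=190,140
cv2.imwrite("pics/w4c.png",cv2.resize(p[y0:y0+100,x0:x0+130],None,fx=6,fy=6,interpolation=2))
E
```

```text
[ 0.56866336 -0.06282563  0.20536642] [ 3.14101249e+00 -4.19555241e-04 -1.84997160e+00] 6.4 [ 1.45222045  0.23296097 -2.16046165]
```

View pics/w4c.png

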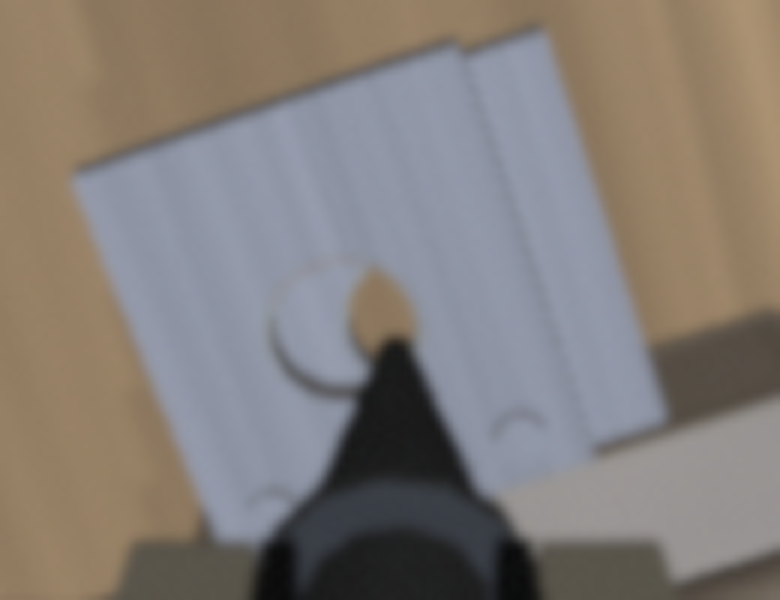

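The tip is at crop (396,345), just over the lower end of the lens. The lens spans x 350–415 with its upper cusp at (375,267). The upper hole spans x 270–415 and y 257–396.

```bash
python3 - <<'E'
from h import *
import pickle
s=pickle.load(open("s4.pkl","rb"))
P=lambda x,y,z: onz("wrist",(190+x/6-.4,140+y/6-.4),z,s)[0][:2]
H=np.mean([P(270,325,.103),P(415,322,.103),P(342,257,.103),P(342,396,.103)],0);print("H",H,np.linalg.norm(P(270,325,.103)-P(415,322,.103)),np.linalg.norm(P(342,257,.103)-P(342,396,.103)))
yl=np.array([.999,.043]);xl=np.array([.043,-.999])
B=np.c_[xl,yl]
e=P(349,312,.095);print("L from edge",e-.011*yl)
c2,cl=P(455,42,.103),P(540,28,.095)
print("L corner",H+cl-c2, B.T@(cl-c2))
L=H+cl-c2
M=(H+L)/2
t=P(396,350,s["eef_pos"][2]-.0968);print("tip",t,"tcp",s["eef_pos"])
Rm=R.from_euler('xyz',s["ee_rot"]).as_matrix()
print("mid",M,"move tool",Rm.T@np.r_[M-t,0], "H->L tool",Rm.T@np.r_[L-H,0])
E
```

```text
H [ 0.57656701 -0.06643804] 0.02162103188102466 0.021853272684006893
L from edge [ 0.56492982 -0.06620486]
L corner [ 0.56404318 -0.063732  ] [-0.00324186 -0.01239494]
tip [ 0.56939547 -0.06238272] tcp [ 0.56866336 -0.06282563  0.20536642]
mid [ 0.5703051  -0.06508502] move tool [ 2.34701603e-03 -1.61906562e-03  4.53866773e-08] H->L tool [8.49827162e-04 1.27846230e-02 7.77367100e-06]
```

{"name": "move_arm", "arguments": {"rows": "0 0 0 0.0023 -0.0015 0 0.01;0 0 0 0 0 0 0.01;0 0 0 0 0 0.004 0.01;0 0 0 0 0 0.004 0.01;0 0 0 0 0 0.004 0.01;0 0 0 0 0 0 0.01"}}

```text
t: 7.2
eef_pos: [0.5695, -0.0654, 0.193]
ee_rot: [3.141, -0.0, -1.85]
force: [-0.7, 0.6, -2.5]
width: 0.0191
gripper_force: 45.0
```

{"name": "move_arm", "arguments": {"rows": "0 0 0 0 0 0.0025 0.01;0 0 0 0 0 0.0025 0.01;0 0 0 0 0 0 0.01"}}

```text
t: 7.58
eef_pos: [0.5697, -0.0654, 0.1883]
ee_rot: [3.141, -0.0, -1.85]
force: [-0.1, 0.4, -2.8]
width: 0.0192
gripper_force: 45.0
```

The point is in the lower hole (3.5 mm past its top face) with no contact force. Now easing down while drawing towards the lower hole's centre.

{"name": "move_arm", "arguments": {"rows": "0 0 0 0 0 0.003 0.01;0 0 0 0 0 0.003 0.01;0 0 0 0 0.001 0.001 0.01;0 0 0 0 0.001 0.001 0.01;0 0 0 0 0 0 0.01"}}

```text
t: 8.2
eef_pos: [0.5686, -0.0648, 0.181]
ee_rot: [-3.14, 0.0, -1.85]
force: [2.6, -0.4, -3.3]
width: 0.019
gripper_force: 45.0
```

{"name": "move_arm", "arguments": {"rows": "0 0 0 0 0.001 0.001 0.01;0 0 0 0 0.001 0.001 0.01;0 0 0 0 0.001 0.001 0.01;0 0 0 0 0 0 0.01"}}

```text
t: 8.7
eef_pos: [0.5677, -0.064, 0.1793]
ee_rot: [-3.136, 0.002, -1.849]
force: [7.8, -2.1, 1.2]
width: 0.0192
gripper_force: 45.0
```

{"name": "move_arm", "arguments": {"rows": "0 0 0 0 0.001 0.001 0.01;0 0 0 0 0 0.001 0.01;0 0 0 0 0 0.001 0.01;0 0 0 0 0 0.001 0.01;0 0 0 0 0 0 0.01"}}

```text
t: 9.32
eef_pos: [0.5677, -0.0636, 0.176]
ee_rot: [-3.134, 0.002, -1.849]
force: [7.6, -2.6, 4.4]
width: 0.019
gripper_force: 45.0
```

{"name": "move_arm", "arguments": {"rows": "0 0 0 0 0 0.0015 0.01;0 0 0 0 0 0.0015 0.01;0 0 0 0 0 0.0015 0.01;0 0 0 0 0 0.0015 0.01;0 0 0 0 0 0 0.01"}}

```text
t: 9.95
eef_pos: [0.5676, -0.0637, 0.1699]
ee_rot: [-3.134, 0.002, -1.849]
force: [8.0, -2.6, 4.0]
width: 0.0191
gripper_force: 45.0
```

{"name": "move_arm", "arguments": {"rows": "0 0 0 0 0.001 0.001 0.01;0 0 0 0 0.001 0.001 0.01;0 0 0 0 0.001 0.001 0.01;0 0 0 0 0.001 0.001 0.01;0 0 0 0 0 0 0.01;0 0 0 0 0 0 0.01"}}

```text
t: 10.7
eef_pos: [0.5638, -0.063, 0.1661]
ee_rot: [-3.134, 0.001, -1.849]
force: [6.9, -4.5, 3.9]
width: 0.0191
gripper_force: 45.0
```

```bash
python3 - <<'E'
from h import *
import pickle
s=arm.get_state();p,d=arm.grab_frame("wrist")
print(s["eef_pos"],s["ee_rot"],s["t"],s["force"],s["moment"])
x0,y0=180,140
cv2.imwrite("pics/w5c.png",cv2.resize(p[y0:y0+100,x0:x0+130],None,fx=6,fy=6,interpolation=2))
E
```

```text
[ 0.56376915 -0.06301232  0.16608926] [-3.13395421e+00  1.27108521e-03 -1.84882608e+00] 10.7 [ 6.9499283  -4.50152482  3.88741341] [-1.78132197 -3.39375912 -0.03439119]
```

View pics/w5c.png

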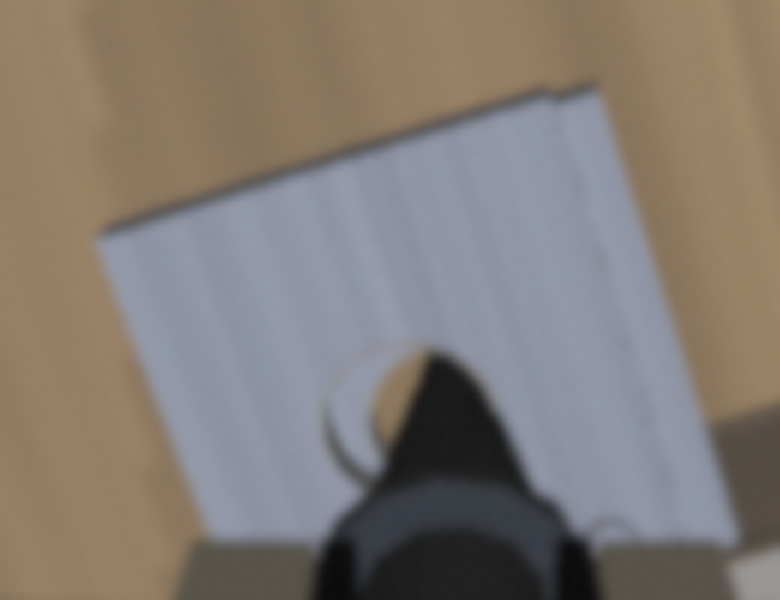

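{"name": "move_arm", "arguments": {"rows": "0 0 0 0 0 0.0015 0.01;0 0 0 0 0 0.0015 0.01;0 0 0 0 0 0.0015 0.01;0 0 0 0 0 0.0015 0.01;0 0 0 0 0 0.0015 0.01;0 0 0 0 0 0.0015 0.01;0 0 0 0 0 0 0.01"}}

```text
t: 11.62
eef_pos: [0.5637, -0.0631, 0.157]
ee_rot: [-3.134, 0.001, -1.849]
force: [8.7, -4.2, 3.6]
width: 0.0192
gripper_force: 45.0
```

{"name": "move_arm", "arguments": {"rows": "0 0 0 0 0 0.0015 0.01;0 0 0 0 0 0.0015 0.01;0 0 0 0 0 0.0015 0.01;0 0 0 0 0 0.0015 0.01;0 0 0 0 0 0.001 0.01;0 0 0 0 0 0 0.01"}}

```text
t: 12.38
eef_pos: [0.5639, -0.0633, 0.1502]
ee_rot: [-3.134, 0.001, -1.849]
force: [8.0, -6.5, 5.0]
width: 0.0191
gripper_force: 45.0
```

{"name": "move_arm", "arguments": {"rows": "0 0 0 0 0 0.001 0.01;0 0 0 0 0 0.001 0.01;0 0 0 0 0 0.001 0.01;0 0 0 0 0 0.001 0.01;0 0 0 0 0 0.001 0.01;0 0 0 0 0 0 0.01"}}

```text
t: 13.12
eef_pos: [0.564, -0.0636, 0.1454]
ee_rot: [-3.134, 0.001, -1.849]
force: [7.9, -7.1, 5.7]
width: 0.0195
gripper_force: 45.0
```

{"name": "move_arm", "arguments": {"rows": "0 0 0 0 0 0.001 0.01;0 0 0 0 0 0.001 0.01;0 0 0 0 0 0.001 0.01;0 0 0 0 0 0.001 0.01;0 0 0 0 0 0.001 0.01;0 0 0 0 0 0 0.01"}}

```text
t: 13.88
eef_pos: [0.5645, -0.0633, 0.1408]
ee_rot: [-3.133, 0.001, -1.848]
force: [9.0, -6.1, 7.3]
width: 0.0192
gripper_force: 45.0
```

{"name": "move_arm", "arguments": {"rows": "0 0 0 0 0 0.001 0.01;0 0 0 0 0 0.001 0.01;0 0 0 0 0 0.001 0.01;0 0 0 0 0 0 0.01"}}

```text
t: 14.38
eef_pos: [0.5644, -0.0631, 0.1374]
ee_rot: [-3.133, 0.002, -1.849]
force: [8.5, -4.4, 6.4]
width: 0.0192
gripper_force: 45.0
```

{"name": "move_arm", "arguments": {"rows": "0 0 0 0 0 0.001 0.01;0 0 0 0 0 0.001 0.01;0 0 0 0 0 0.001 0.01;0 0 0 0 0 0 0.01"}}

```text
t: 14.88
eef_pos: [0.5646, -0.0628, 0.1346]
ee_rot: [-3.133, 0.002, -1.848]
force: [8.9, -4.4, 7.1]
width: 0.0191
gripper_force: 45.0
```

{"name": "move_arm", "arguments": {"rows": "0 0 0 0 0 0.001 0.01;0 0 0 0 0 0.001 0.01;0 0 0 0 0 0.001 0.01;0 0 0 0 0 0 0.01"}}

```text
t: 15.38
eef_pos: [0.5647, -0.0625, 0.1316]
ee_rot: [-3.133, 0.002, -1.848]
force: [8.0, -1.7, 8.0]
width: 0.0191
gripper_force: 45.0
```

{"name": "move_arm", "arguments": {"rows": "0 0 0 0 0 0.001 0.01;0 0 0 0 0 0.001 0.01;0 0 0 0 0 0.001 0.01;0 0 0 0 0 0 0.01"}}

```text
t: 15.88
eef_pos: [0.5647, -0.0624, 0.1285]
ee_rot: [-3.133, 0.003, -1.848]
force: [8.7, -2.0, 6.1]
width: 0.0195
gripper_force: 45.0
```

Moving freely, with about 6.5 mm left.

{"name": "move_arm", "arguments": {"rows": "0 0 0 0 0 0.001 0.01;0 0 0 0 0 0.001 0.01;0 0 0 0 0 0.001 0.01;0 0 0 0 0 0.001 0.01;0 0 0 0 0 0 0.01"}}

```text
t: 16.5
eef_pos: [0.5648, -0.0623, 0.1246]
ee_rot: [-3.133, 0.003, -1.848]
force: [8.1, -1.2, 7.0]
width: 0.0192
gripper_force: 45.0
```

{"name": "move_arm", "arguments": {"rows": "0 0 0 0 0 0.0007 0.01;0 0 0 0 0 0.0007 0.01;0 0 0 0 0 0.0007 0.01;0 0 0 0 0 0 0.01"}}

```text
t: 17.0
eef_pos: [0.5648, -0.0623, 0.1225]
ee_rot: [-3.133, 0.003, -1.848]
force: [8.7, -1.2, 8.6]
width: 0.0193
gripper_force: 45.0
```

{"name": "move_arm", "arguments": {"rows": "0 0 0 0 -0.001 0.0005 0.01;0 0 0 0 -0.001 0.0005 0.01;0 0 0 0 -0.001 0 0.01;0 0 0 0 0 0 0.01"}}

```text
t: 17.5
eef_pos: [0.5652, -0.0625, 0.1216]
ee_rot: [-3.137, 0.002, -1.849]
force: [-1.9, 5.3, 18.8]
width: 0.0193
gripper_force: 45.0
```

The upward force has jumped to 19 N, so the collar is seated, and the side load is gone. Easing off and releasing.

{"name": "move_arm", "arguments": {"rows": "0 0 0 0.001 0 -0.0005 0.01;0 0 0 0 0 0 0.03;0 0 0 0 0 0 0.06;0 0 0 0 0 0 0.0876;0 0 0 0 0 0 0.0876;0 0 0 0 0 0 0.0876;0 0 0 0 0 0 0.0876"}}

```text
t: 18.38
eef_pos: [0.5628, -0.0645, 0.1189]
ee_rot: [3.141, -0.0, -1.85]
force: [-0.2, 0.5, 0.4]
width: 0.074
gripper_force: 0.0
```

```bash
python3 - <<'E'
from h import *
s=arm.get_state();print(s["eef_pos"],s["ee_rot"],s["t"],s["force"],s["width"])
E
```

```text
[ 0.56277723 -0.06445471  0.11885913] [ 3.14138071e+00 -1.36002444e-04 -1.85008245e+00] 18.375 [-0.23068203  0.52242391  0.40095951] 0.0740137465110374
```

{"name": "move_arm", "arguments": {"rows": "0 0 0 0 0 -0.01 0.0876;0 0 0 0 0 -0.03 0.0876;0 0 0 0 0 -0.04 0.0876;0 0 0 0 0 -0.04 0.0876;0 0 0 0.03 0 0 0.0876;0 0 0 0 0 0 0.0876;0 0 0 0 0 0 0.0876"}}

```text
t: 19.25
eef_pos: [0.5545, -0.0932, 0.2392]
ee_rot: [-3.141, 0.0, -1.851]
force: [-0.0, 0.0, 0.1]
width: 0.0874
gripper_force: 0.0
```

```bash
python3 - <<'E'
from h import *
s=arm.get_state();p,d=arm.grab_frame("wrist");q,ds=arm.grab_frame("scene")
print(s["eef_pos"],s["t"],s["force"])
c=np.hstack([cv2.resize(p[90:240,180:340],(400,375)),cv2.resize(q[150:225,220:300],(400,375),interpolation=2)])
cv2.imwrite("pics/end.png",c)
P=unproj("scene",np.argwhere(np.ones_like(ds))[:,::-1],ds.ravel())
k=P[(abs(P[:,0]-.565)<.03)&(abs(P[:,1]+.063)<.03)&(P[:,2]>.112)&(P[:,2]<.19)]
print(len(k),k.mean(0),np.percentile(k[:,2],[50,95,99]))
for a,b in[(.112,.13),(.13,.15),(.15,.165)]:
  j=k[(k[:,2]>a)&(k[:,2]<b)];print(len(j),j.mean(0))
E
```

```text
[ 0.55449426 -0.09319522  0.2391946 ] 19.25 [-0.00294425  0.02719577  0.14573794]
73 [ 0.57092856 -0.05925066  0.13919357] [0.14179578 0.15714961 0.15890563]
22 [ 0.57238366 -0.06034169  0.12088293]
28 [ 0.57207132 -0.06074425  0.14046956]
23 [ 0.56814555 -0.05638878  0.15515471]
```

View pics/end.png

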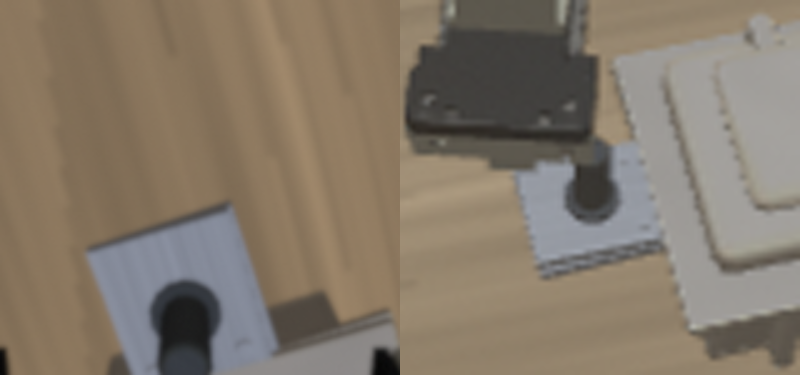

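In both views the lugs are in line, the collar lies flat on the upper lug, and the handle top is at about 157 mm, as it should be. Handing in.

```bash
python3 -c "
from station import arm
print(arm.job_done())"
```

```text
the job is handed in; nothing more can be done
None
```

I handed the job in at about 19 s: the drift stands released in the aligned lug holes with its collar down on the upper lug, though the judge gave no verdict back.

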